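# Draw the log book to the front rail

## Task

Bring the lab log book within writing reach: press down on the middle of its cover with closed fingers and slide it flat along the bench, straight toward the robot and without letting it swing round, until its near edge meets the low stop rail, then let go. Do not lift the book, and leave the tip box, the roll of tape, the timer and the petri dish where they are.

Things in the scene. Friction and masses are not known exactly. Their poses are not given: they have to be found in the camera images.
- log_book: closed notebook, dark red, lying flat, 208 mm along x, 146 mm along y (-75 to 71), cover top 11 mm up; wire binding on one long edge, up to 15 mm. About 0.3 kg, slick back, too wide to grip. Origin: centre of the underside. Its -x end is the near edge, facing the robot within 6 degrees. Starts left, in the middle or right. Fingers pressed on the cover with about 10 N drag it by friction.
- book_near_edge (a point): middle of the near edge of the log book, at its underside (104 mm from the origin toward its -x)
- stop_rail: low aluminium bar with a black rubber face, fixed on the bench near the robot, 660 mm long (y), 21 mm wide, 10 mm high. Origin: at bench level, in the middle of its long far face, which the book comes to rest against; x points away from the robot, toward the book, within 2 degrees of the robot's x. The book starts about 60 to 200 mm beyond it, within its length.
- tip_rack: bystander: closed pale green pipette tip box, 86x124x58 mm, origin at the centre of its underside; stands beside the log book or one place farther
- label_tape: bystander: roll of pale yellow tape lying flat, diameter 102 mm, 25 mm high, origin at the centre of its underside; in the same row as the log book and the tip box
- lab_timer: bystander: small cream digital timer, 66x64x19 mm, lying flat on the left, origin at the centre of its underside
- petri_dish: bystander: petri dish with lid, diameter 60 mm, 14 mm high, on the right, origin at the centre of its underside

How it is judged:
By the outcome, as a careful person would: the job done as asked, in the order asked, and still so for the second after the job is handed in, with the robot touching nothing.
It also fails if it takes over 32 s, if anything falls off the work surface, if the arm or the gripper's body presses on something with over 40 N, if the wrist force passes 120 N, or if a joint passes its speed limit or range.

## Robot

A 6-joint arm with a two-finger parallel gripper is mounted at the origin on a cart in front of the work surface, level with it; the furniture and walls round the work are solid. World frame = base frame: x ahead of the robot, y to its left, z up, the work surface at z = 0. Lengths are in m, angles in rad, forces in N, time in s.
With the tool pointing down it reaches from about 0.25 to 0.775 m from the base axis. Payload 8.9 kg.
Tool frame: the origin (TCP) lies at the very end of the fingers, on their centre line; the grasp point (between the pads) lies 19 mm behind it; y points along the fingers, x is the direction in which the jaws open and shut, and the axes are right-handed (so a half turn about y gives the same grasp; the last joint's range is limited). The gripper opens to 85 mm and grips with 20 to 120 N. Pads are 22 mm wide; open, the fingers measure 114 mm over their backs; the gripper's body (76 mm by 85 mm) begins 54 mm behind the grasp point. The pads swing forward as they close: fully open they stand 13 mm farther back than shut.
Start: joints at [1.027, 0.291, -0.153, 1.127, 0, 1.431], TCP at [0.207, 0.483, 0.231] pointing down, gripper open.
Joint ranges: [-2.52, 2.52], [-0.91, 1.74], [-1.3, 1.37], [-1.96, 2.02], [-1.52, 1.47], [-3.14, 3.14]. Speed limits (rad/s): [2.22, 2.22, 2.79, 3.14, 3.14, 3.14].

## Interface

Orientations are given as a 3x3 rotation matrix whose columns are the frame's x, y, z axes.
In Python, from cell import read_state, read_camera, get_calibration, hand_in gives the robot as it stands.
- The arm moves only by the tool arm_command, never from a script. Its argument "moves" is a list of rows, each a list of 3 entries, a list of its own where there are three numbers: the shift along the tool's x, y, z in cm, then the turn, a rotation vector about the tool's x, y, z in degrees, then the gripper command: -1 is shut, 1 is fully open, values between are in proportion. In form: [[[x, y, z], [wx, wy, wz], grip], ...]. A call has 1 to 10 rows; each row shifts and turns the commanded pose from where the row before left it, along the tool's axes as they then stand; what a row does not reach is not made up. A row lasts 1/8 s, in which the tool goes at most 62.5 mm and 10.7 degrees, less where a joint would pass 70% of its speed; a pose out of reach is approached as far as the arm can. A call with a gripper value outside its range is refused whole. The fingers move at their own pace and stop on an object; "grip_force" is the grip in N (left out, the last holds). Time passes only in rows, so rows that do not move let the fingers close. It gives the time, the measured TCP pose, the force and the opening at its end, in the units of the state.
- read_state(): the state, without advancing time (a new reading comes with each control period).
- read_camera(name): name is "side" or "top"; returns the picture (400x640x3 uint8, red, green, blue); there is no depth.
- get_calibration(name): a dict with "fov_y" (degrees; the focal length in pixels is half the picture's height over the tangent of half this angle, whatever the lens; pixels are square), "cx", "cy" (the principal point, pixels), "k1" (the pictures are not rectified: a ray, as slopes to the right and down, at radius r is drawn at 1 + k1 r^2 times it, then the intrinsics apply), "cam_to_world" (4x4, takes a point from camera to world coordinates). Camera axes: x right, y down, z forward; pixel columns grow to the right and rows downward; lengths in m; the calibration is good to about 2 mm. A picture is of the moment at which its call begins. get_calibration takes no time and is no camera call.
- hand_in(): hands the job in, once; it reports no verdict.
The state is a dict: "time_s": time; "joint_positions": joint angles; "dq": joint speeds; "joint_torque": joint torques, N m; "ee_pos": TCP position; "orientation": TCP orientation; "wrist_force": force on the tool from outside, world axes, zero at the start; "ft_torque": the same for the moment, N m; "gripper_width": finger opening in m.
Only numpy, scipy, OpenCV 4.12 (cv2) and the standard library are available. Lean on these libraries where they do the work, as an engineer would, in place of code of your own. Each camera call takes 0.05 s, during which the arm holds its last target. There are 200 camera calls.

## Working session

There is one attempt and no reset: what is moved stays moved. The work goes in short steps, Python scripts to look and compute and a tool call to move; the robot and the scene stay as the last step left them, time stands still between calls to the robot, and variables do not carry over. Pictures are saved under pics/ and viewed, about 8 in all and at most 12, crops included, and the job is handed in when it is done.

Besides the shell and the picture viewer there is one more tool, called after "Emit:" as name(argument=value, ...), one argument or row to a line, values as JSON. arm_command: Moves the arm, as the interface text tells. Its arguments: {"type":"object","properties":{"moves":{"type":"array"},"grip_force":{"type":"number"}},"required":["moves"]}

```bash
mkdir -p pics; cat > h.py <<'E'
import numpy as np, cv2
from cell import *
def ray(cam,uv,z):
    c=get_calibration(cam); uv=np.atleast_2d(np.array(uv,float))
    f=200/np.tan(np.radians(c['fov_y'])/2)
    K=np.array([[f,0,c['cx']],[0,f,c['cy']],[0,0,1]])
    d=(uv-[c['cx'],c['cy']])/f; s=d.copy()
    for _ in range(30): s=d/(1+c['k1']*(s**2).sum(1,keepdims=True))
    T=np.array(c['cam_to_world']); w=np.c_[s,np.ones(len(s))]@T[:3,:3].T; o=T[:3,3]
    return o+w*((z-o[2])/w[:,2:])
def snap(cam,name):
    im=read_camera(cam); cv2.imwrite('pics/'+name,im[:,:,::-1]); return im
E
python3 - <<'E'
from h import *
a=snap('top','t0.png'); b=snap('side','s0.png')
cv2.imwrite('pics/both.png',np.vstack([a,b])[:,:,::-1][:, :])
for c in('top','side'): print(get_calibration(c))
print(read_state())
E
```

```text
{'fov_y': 50.97239652473183, 'cx': 319.44679047113283, 'cy': 193.15790435768977, 'k1': -0.09909369278491563, 'cam_to_world': array([[-0.01460513, -0.98946541,  0.14403084,  0.30604753],
       [-0.99986569,  0.01338129, -0.00946221, -0.00186227],
       [ 0.00743521, -0.1441497 , -0.98952796,  1.37044329],
       [ 0.        ,  0.        ,  0.        ,  1.        ]])}
{'fov_y': 47.63177711540739, 'cx': 319.8726361080644, 'cy': 199.901189648882, 'k1': 0.020765932102574214, 'cam_to_world': array([[ 0.80730085, -0.38293268,  0.44902995, -0.05484305],
       [-0.5900346 , -0.50936449,  0.62642397, -0.80679984],
       [-0.0111583 , -0.77065581, -0.63715392,  0.85113921],
       [ 0.        ,  0.        ,  0.        ,  1.        ]])}
{'time_s': 0.1, 'joint_positions': array([ 1.02671417e+00,  2.91201705e-01, -1.54032273e-01,  1.12670208e+00,
       -1.07126933e-05,  1.43149628e+00]), 'dq': array([ 0.00052736, -0.00072028,  0.00376455, -0.00188533, -0.00067749,
       -0.00071468]), 'joint_torque': array([ 2.65015751e-04, -5.37980711e+01,  3.31918430e+01,  9.37446894e-03,
       -2.58350337e-04,  1.13743681e-07]), 'ee_pos': array([0.20655399, 0.48224261, 0.23080822]), 'orientation': array([[ 3.93818158e-01, -5.80796612e-04, -9.19188186e-01],
       [ 9.19187675e-01, -9.80702299e-04,  3.93818558e-01],
       [-1.13017845e-03, -9.99999350e-01,  1.47642714e-04]]), 'wrist_force': array([-0.69907829, -0.13440244,  0.37941947]), 'ft_torque': array([-0.057998  ,  0.01540097, -0.01192037]), 'gripper_width': 0.08531335363317098}
```

View pics/t0.png

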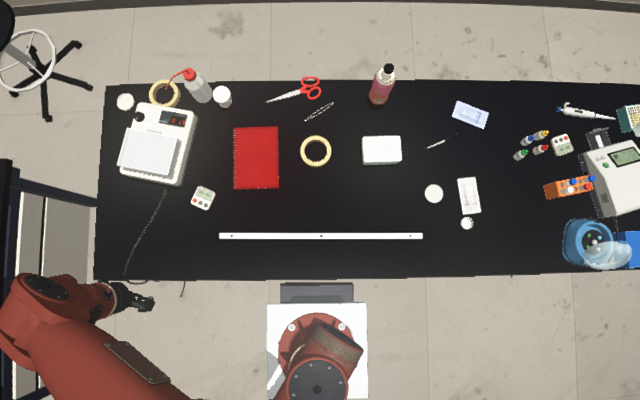

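View pics/s0.png

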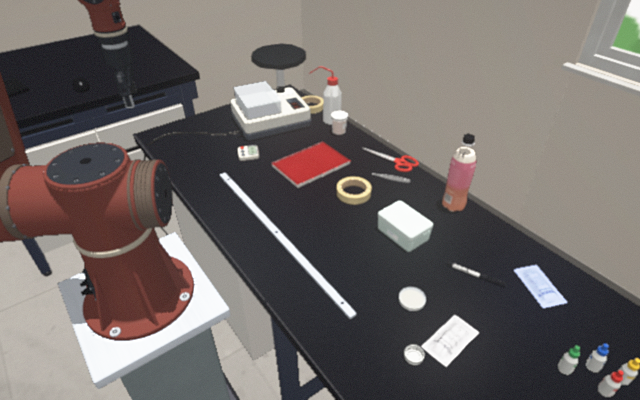

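The top view shows the book at about (257,157), the rail along row 236, the timer at (203,198) left of the book's path, the tape roll at (316,151) and the tip box at (382,150). The way to the rail is clear.

```bash
cat >> h.py <<'E'
def book(im,cam='top',z=.011):
    i=im.astype(int); m=((i[...,0]>80)&(i[...,1]<60)&(i[...,2]<70)).astype(np.uint8)
    m[:, :210]=0; m[:,300:]=0; m[:105]=0; m[260:]=0
    c=np.vstack([k for k in cv2.findContours(m,0,2)[0] if cv2.contourArea(k)>60])[:,0]
    P=ray(cam,c,z)[:,:2]
    r=cv2.minAreaRect((P*1000).astype(np.float32))
    return np.round(r[0],1),np.round(r[1],1),round(r[2],2),np.round(cv2.boxPoints(r),1)
def rail(im):
    g=im.min(2); m=((g>130)).astype(np.uint8); m[:222]=0;m[250:]=0;m[:,:210]=0;m[:,432:]=0
    c=max(cv2.findContours(m,0,2)[0],key=cv2.contourArea)[:,0]
    P=ray('top',c,.010); r=cv2.minAreaRect((P[:,:2]*1000).astype(np.float32))
    return np.round(r[0],1),np.round(r[1],1),round(r[2],2),np.round(cv2.boxPoints(r),1)
E
python3 - <<'E'
from h import *
im=cv2.imread('pics/t0.png')[:,:,::-1]
print(book(im));print(rail(im))
cv2.imwrite('pics/c.png',cv2.resize(im[115:255,180:300],None,fx=4.2,fy=4.2,interpolation=0)[:,:,::-1])
for n,p,z in[('timer',(203,198),.019),('tape',(316,151),.025),('tip',(382,150),.058)]:print(n,ray('top',p,z))
E
```

```text
(array([628.4, 195.4]), array([212.6, 151.1]), 1.14, array([[520.6, 268.8],
       [523.6, 117.8],
       [736.1, 122. ],
       [733.1, 273.1]], dtype=float32))
(array([364.9, -16.9]), array([660.6,  16.2]), 89.18, array([[ 352.1, -347. ],
       [ 368.3, -347.3],
       [ 377.7,  313.2],
       [ 361.5,  313.5]], dtype=float32))
timer [[0.4919132  0.36599438 0.019     ]]
tape [[ 0.64226953 -0.00543024  0.025     ]]
tip [[ 0.63493273 -0.21810241  0.058     ]]
```

View pics/c.png

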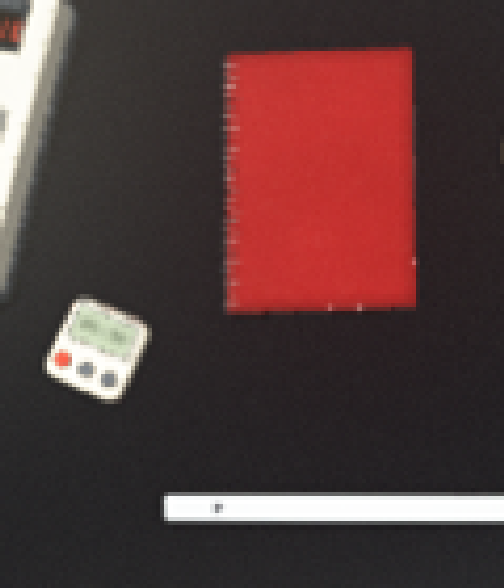

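Emit:
arm_command(
  moves=[
    [[0,0,0],[0,-7.75,0],-1],
    [[0,0,0],[0,-7.75,0],-1],
    [[0,0,0],[0,-7.75,0],-1],
    [[-2.7,0,-4],[0,0,0],-1],
    [[-2.7,0,-4],[0,0,0],-1],
    [[-2.7,0,-4],[0,0,0],-1],
    [[-2.7,0,-4],[0,0,0],-1],
    [[-2.7,0,-4],[0,0,0],-1],
    [[-2.7,0,-4],[0,0,0],-1],
    [[-2.7,0,-4],[0,0,0],-1],
  ],
  grip_force=40,
)

```text
time_s: 1.35
ee_pos: [0.488, 0.2927, 0.231]
orientation: [[-0.001, -0.0, -1.0], [1.0, -0.0, -0.001], [-0.0, -1.0, 0.0]]
wrist_force: [-0.0, 0.4, -0.2]
gripper_width: 0.0002
```

Emit:
arm_command(
  moves=[
    [[-3.3,0,-4.6],[0,0,0],-1],
    [[-3.3,0,-4.6],[0,0,0],-1],
    [[-3.2,4,-4.8],[0,0,0],-1],
    [[0,5,0],[0,0,0],-1],
    [[0,5,0],[0,0,0],-1],
    [[0,4.5,0],[0,0,0],-1],
    [[0,0,0],[0,0,0],-1],
  ],
)

```text
time_s: 2.22
ee_pos: [0.6186, 0.1988, 0.0471]
orientation: [[-0.001, -0.007, -1.0], [1.0, -0.001, -0.001], [-0.001, -1.0, 0.007]]
wrist_force: [-0.5, -0.2, 1.0]
gripper_width: 0.0001
```

```bash
python3 - <<'E'
from h import *
a=snap('top','t1.png'); b=snap('side','s1.png')
s=read_state(); print(s['ee_pos'],s['wrist_force'])
f=4
u=cv2.resize(a[100:250,200:300],None,fx=f,fy=f); v=cv2.resize(b[100:250,230:330],None,fx=f,fy=f)
cv2.imwrite('pics/c1.png',np.hstack([u,v])[:,:,::-1])
E
```

```text
[0.62218732 0.19961279 0.05172905] [-0.10981861  1.08245072 -0.43066363]
```

View pics/c1.png

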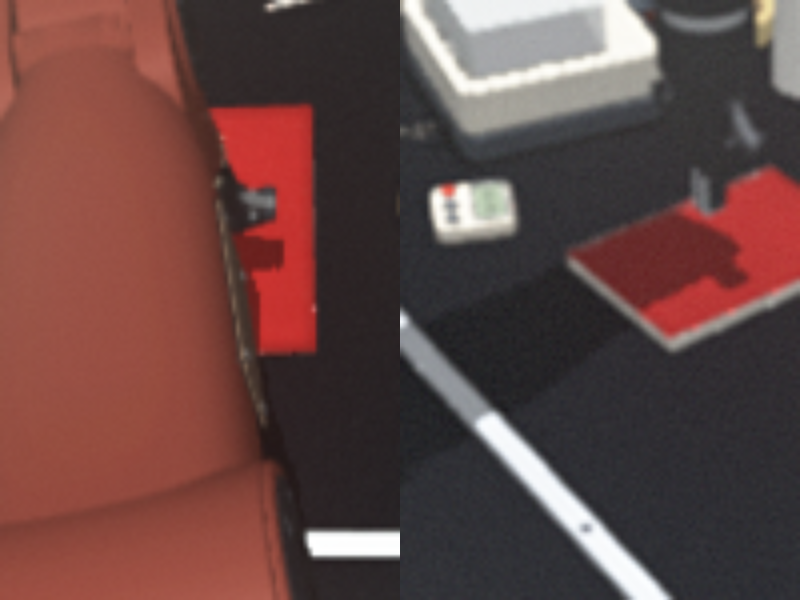

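The fingers stand over the middle of the cover; now I lower them.

Emit:
arm_command(
  moves=[
    [[-0.2,1,-0.3],[0,0,0],-1],
    [[-0.2,1,-0.3],[0,0,0],-1],
    [[0,0.7,0],[0,0,0],-1],
    [[0,0.3,0],[0,0,0],-1],
    [[0,0,0],[0,0,0],-1],
    [[0,0,0],[0,0,0],-1],
  ],
)

```text
time_s: 3.08
ee_pos: [0.6279, 0.1956, 0.021]
orientation: [[-0.001, 0.0, -1.0], [1.0, 0.0, -0.001], [0.0, -1.0, -0.0]]
wrist_force: [-0.6, -0.0, 0.8]
gripper_width: -0.0003
```

Emit:
arm_command(
  moves=[
    [[0,0.5,0],[0,0,0],-1],
    [[0,0.3,0],[0,0,0],-1],
    [[0,0.2,0],[0,0,0],-1],
    [[0,0.1,0],[0,0,0],-1],
    [[0,0,0],[0,0,0],-1],
  ],
)

```text
time_s: 3.7
ee_pos: [0.6276, 0.1955, 0.0111]
orientation: [[-0.001, 0.0, -1.0], [1.0, -0.0, -0.001], [-0.0, -1.0, -0.0]]
wrist_force: [-5.6, -0.7, 15.8]
gripper_width: 0.0001
```

Emit:
arm_command(
  moves=[
    [[0,0,0.3],[0,0,0],-1],
    [[0,0,0.5],[0,0,0],-1],
    [[0,0,0.6],[0,0,0],-1],
    [[0,0,0.6],[0,0,0],-1],
    [[0,0,0.6],[0,0,0],-1],
    [[0,0,0.4],[0,0,0],-1],
    [[0,0,0],[0,0,0],-1],
  ],
)

```text
time_s: 4.58
ee_pos: [0.5995, 0.1957, 0.0111]
orientation: [[-0.001, 0.004, -1.0], [1.0, 0.001, -0.001], [0.001, -1.0, -0.004]]
wrist_force: [0.9, -0.7, 7.6]
gripper_width: -0.0004
```

```bash
python3 - <<'E'
from h import *
a=snap('top','t2.png'); b=snap('side','s2.png')
for im in(cv2.imread('pics/t1.png')[:,:,::-1],a):
    i=im.astype(int); m=((i[...,0]>80)&(i[...,1]<60)&(i[...,2]<70))
    # free right edge & bottom-right corner
    print([ (r,np.where(m[r,262:300])[0].max()+262) for r in range(130,190,8)], [(c,np.where(m[150:230,c])[0].max()+150) for c in range(264,280,3)])
s=read_state(); print(s['ee_pos'],s['wrist_force'])
f=4
u=cv2.resize(a[100:250,200:300],None,fx=f,fy=f); v=cv2.resize(b[100:250,230:330],None,fx=f,fy=f)
cv2.imwrite('pics/c2.png',np.hstack([u,v])[:,:,::-1])
E
```

```text
Traceback (most recent call last):
ValueError: zero-size array to reduction operation maximum which has no identity
```

```bash
cat >> h.py <<'E'
def edges(im):
    i=im.astype(int); m=((i[...,0]>60)&(i[...,1]<60)&(i[...,2]<70)&(i[...,0]-i[...,1]>45)); m[:,:266]=0; m[:,290:]=0;m[:110]=0;m[240:]=0
    col=max(range(270,280),key=lambda c:m[:,c].sum()); rs=np.where(m[:,col])[0]; lo,hi=rs.min(),rs.max()
    P=ray('top',[(np.where(m[r])[0].max()+.5,r) for r in range(lo+4,hi-4)],.011)
    k=np.polyfit(P[:,0],P[:,1],1)
    N=ray('top',[(col,hi+.5),(col,lo-.5)],.011)
    return dict(yaw=round(np.degrees(np.arctan(k[0])),2),near=np.round(N[0],4),far=np.round(N[1],4),right_y=round(k[0]*N[:,0].mean()+k[1],4))
E
python3 - <<'E'
from h import *
for n in('t0','t1','t2'): print(n,edges(cv2.imread(f'pics/{n}.png')[:,:,::-1]))
a,b=[cv2.imread(f'pics/{n}.png') for n in('t2','s2')]
s=read_state(); print(s['ee_pos'],s['wrist_force'])
f=4
u=cv2.resize(a[100:250,200:300],None,fx=f,fy=f); v=cv2.resize(b[100:250,230:330],None,fx=f,fy=f)
cv2.imwrite('pics/c2.png',np.hstack([u,v]))
E
```

```text
t0 {'yaw': np.float64(1.43), 'near': array([0.5216, 0.1472, 0.011 ]), 'far': array([0.7361, 0.1481, 0.011 ]), 'right_y': np.float64(0.1208)}Traceback (most recent call last):
  File "<stdin>", line 2, in <module>
  File "h.py", line 28, in edges
    P=ray('top',[(np.where(m[r])[0].max()+.5,r) for r in range(lo+4,hi-4)],.011)
                  ~~~~~~~~~~~~~~~~~~~~~^^
    return umr_maximum(a, axis, None, out, keepdims, initial, where)
ValueError: zero-size array to reduction operation maximum which has no identity
```

```bash
python3 - <<'E'
s=open('h.py').read()
s=s.replace("    col=max(","    L,lab,st,_=cv2.connectedComponentsWithStats(m.astype(np.uint8)); m=lab==max(range(1,L),key=lambda q:st[q,4]*(im[lab==q].mean(0)[1]<48))\n    col=max(")
s=s.replace("for r in range(lo+4,hi-4)]","for r in range(lo+4,hi-4) if m[r].any()]")
open('h.py','w').write(s)
E
python3 - <<'E'
from h import *
a,b=[cv2.imread(f'pics/{n}.png') for n in('t2','s2')]
f=4
u=cv2.resize(a[100:250,200:300],None,fx=f,fy=f); v=cv2.resize(b[100:250,230:330],None,fx=f,fy=f)
cv2.imwrite('pics/c2.png',np.hstack([u,v]))
s=read_state(); print(s['ee_pos'],s['wrist_force'])
for n in('t0','t1','t2'): print(n,edges(cv2.imread(f'pics/{n}.png')[:,:,::-1]))
E
```

```text
[0.59950536 0.19575221 0.01108583] [ 1.25755653 -0.47575281  8.84923244]
t0 {'yaw': np.float64(1.43), 'near': array([0.5216, 0.1472, 0.011 ]), 'far': array([0.7361, 0.1481, 0.011 ]), 'right_y': np.float64(0.1208)}
t1 {'yaw': np.float64(1.43), 'near': array([0.5216, 0.1472, 0.011 ]), 'far': array([0.7361, 0.1481, 0.011 ]), 'right_y': np.float64(0.1208)}
t2 {'yaw': np.float64(1.51), 'near': array([0.495 , 0.1438, 0.011 ]), 'far': array([0.7082, 0.1446, 0.011 ]), 'right_y': np.float64(0.1211)}
```

View pics/c2.png

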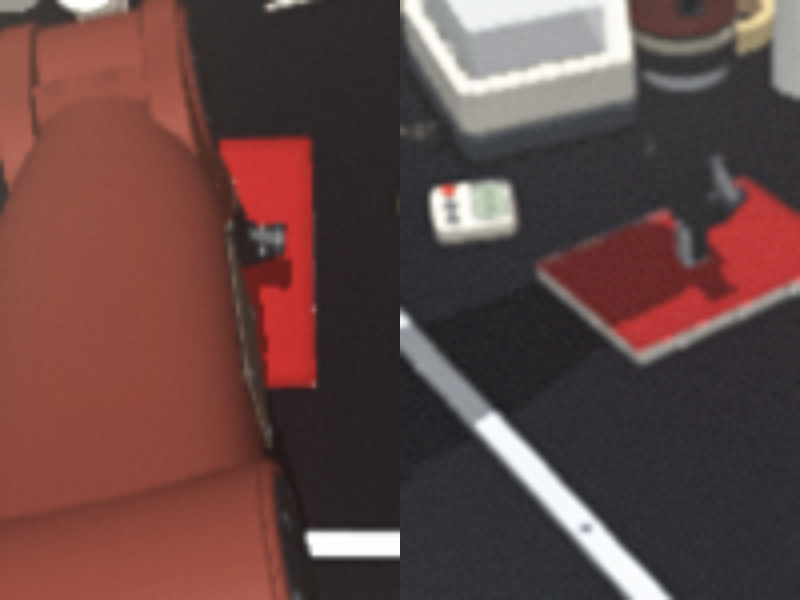

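The book follows without slip: it has moved 27–28 mm, its yaw is unchanged, and the timer is clear. I continue the slide.

Emit:
arm_command(
  moves=[
    [[0,0.02,0.3],[0,0,0],-1],
    [[0,0.01,0.6],[0,0.2,0],-1],
    [[0,0,0.7],[0,0.2,0],-1],
    [[0,0,0.7],[0,0.2,0],-1],
    [[0,0,0.7],[0,0.2,0],-1],
    [[0,0,0.7],[0,0.2,0],-1],
    [[0,0,0.7],[0,0.2,0],-1],
    [[0,0,0.7],[0,0.2,0],-1],
    [[0,0,0.6],[0,0.2,0],-1],
    [[0,0,0.3],[0,0,0],-1],
  ],
)

```text
time_s: 5.92
ee_pos: [0.5406, 0.1966, 0.0111]
orientation: [[0.027, 0.006, -1.0], [1.0, 0.001, 0.027], [0.001, -1.0, -0.006]]
wrist_force: [4.6, 1.2, 7.3]
gripper_width: -0.0001
```

```bash
python3 - <<'E'
from h import *
a=snap('top','t3.png'); b=snap('side','s3.png')
s=read_state(); print(s['ee_pos'],s['wrist_force'],s['time_s'])
print(edges(a))
E
```

```text
[0.54031841 0.19658671 0.0110715 ] [ 1.47231681  0.15596523 10.39080207] 6.025
{'yaw': np.float64(0.02), 'near': array([0.4359, 0.1437, 0.011 ]), 'far': array([0.6496, 0.1443, 0.011 ]), 'right_y': np.float64(0.1225)}
```

Emit:
arm_command(
  moves=[
    [[0,0,0.3],[0,0,0],-1],
    [[0,0.01,0.6],[0,0.1,0],-1],
    [[0,0,0.7],[0,0.1,0],-1],
    [[0,0,0.7],[0,0.1,0],-1],
    [[0,0,0.7],[0,0.1,0],-1],
    [[0,0,0.7],[0,0.1,0],-1],
    [[0,0,0.6],[0,0.1,0],-1],
    [[0,0,0.4],[0,0,0],-1],
    [[0,0,0.2],[0,0,0],-1],
    [[0,0,0],[0,0,0],-1],
  ],
)

```text
time_s: 7.28
ee_pos: [0.492, 0.1983, 0.0111]
orientation: [[0.038, 0.006, -0.999], [0.999, 0.001, 0.038], [0.001, -1.0, -0.006]]
wrist_force: [3.9, -0.5, 11.3]
gripper_width: 0.0001
```

```bash
python3 - <<'E'
from h import *
a=snap('top','t4.png'); b=snap('side','s4.png')
s=read_state(); print(s['ee_pos'],s['wrist_force'],s['time_s'])
print(edges(a))
f=4
u=cv2.resize(a[110:260,200:300],None,fx=f,fy=f); v=cv2.resize(b[110:260,220:320],None,fx=f,fy=f)
cv2.imwrite('pics/c4.png',np.hstack([u,v])[:,:,::-1])
E
```

```text
[0.49197044 0.19829421 0.01104024] [ 3.48866395  0.0634213  11.94380834] 7.375
{'yaw': np.float64(-1.28), 'near': array([0.3872, 0.1437, 0.011 ]), 'far': array([0.5986, 0.1441, 0.011 ]), 'right_y': np.float64(0.1236)}
```

View pics/c4.png

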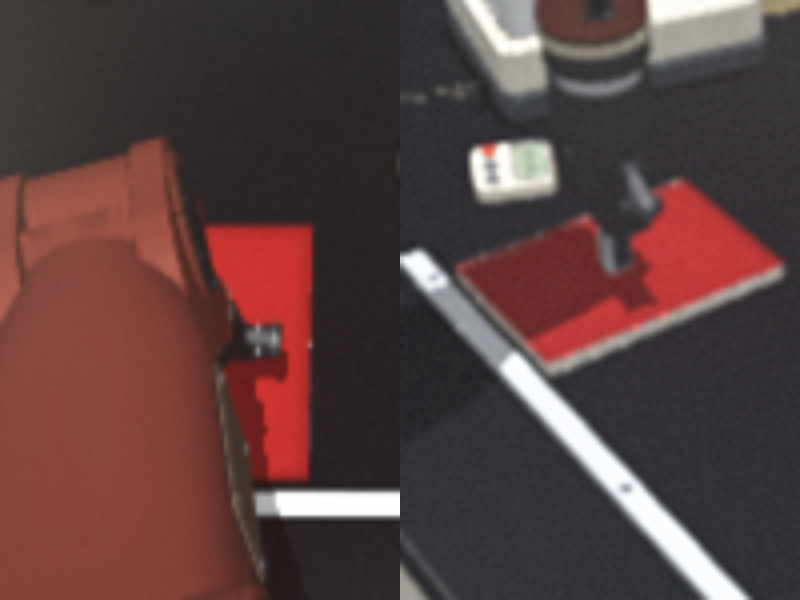

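About 7 mm is left and the book is parallel to the rail. I creep in until contact.

Emit:
arm_command(
  moves=[
    [[0,0,0.2],[0,0,0],-1],
    [[0,0,0.2],[0,0,0],-1],
    [[0,0,0.2],[0,0,0],-1],
    [[0,0,0.1],[0,0,0],-1],
    [[0,0,0.1],[0,0,0],-1],
    [[0,0,0],[0,0,0],-1],
  ],
)

```text
time_s: 8.12
ee_pos: [0.4843, 0.1986, 0.011]
orientation: [[0.038, 0.007, -0.999], [0.999, 0.001, 0.038], [0.001, -1.0, -0.007]]
wrist_force: [3.9, -0.2, 10.1]
gripper_width: -0.0003
```

```bash
python3 - <<'E'
from h import *
a=snap('top','t5.png'); s=read_state(); print(s['ee_pos'],s['wrist_force'],s['time_s']); print(edges(a))
E
```

```text
[0.48434049 0.19860247 0.01107489] [ 4.16291089 -0.87572515 10.52681049] 8.175
{'yaw': np.float64(-1.26), 'near': array([0.3807, 0.1469, 0.011 ]), 'far': array([0.5919, 0.1474, 0.011 ]), 'right_y': np.float64(0.124)}
```

Emit:
arm_command(
  moves=[
    [[0,0,0.15],[0,0,0],-1],
    [[0,0,0.15],[0,0,0],-1],
    [[0,0,0],[0,0,0],-1],
  ],
)

```text
time_s: 8.55
ee_pos: [0.4817, 0.1987, 0.0111]
orientation: [[0.038, 0.007, -0.999], [0.999, 0.001, 0.038], [0.001, -1.0, -0.007]]
wrist_force: [6.6, -0.1, 8.6]
gripper_width: -0.0003
```

```bash
python3 - <<'E'
from h import *
a=snap('top','t6.png'); s=read_state(); print(s['ee_pos'],s['wrist_force'],s['time_s']); print(edges(a))
E
```

```text
[0.48171467 0.19870983 0.01105369] [4.54861297 0.34989538 8.8458644 ] 8.6
{'yaw': np.float64(-1.34), 'near': array([0.3807, 0.1469, 0.011 ]), 'far': array([0.5919, 0.1474, 0.011 ]), 'right_y': np.float64(0.124)}
```

Emit:
arm_command(
  moves=[
    [[0,0,0.15],[0,0,0],-1],
    [[0,0,0.15],[0,0,0],-1],
    [[0,0,0.1],[0,0,0],-1],
    [[0,0,0],[0,0,0],-1],
  ],
)

```text
time_s: 9.1
ee_pos: [0.4778, 0.1989, 0.0111]
orientation: [[0.038, 0.007, -0.999], [0.999, 0.001, 0.038], [0.001, -1.0, -0.007]]
wrist_force: [6.2, -0.2, 8.9]
gripper_width: 0.0001
```

```bash
cat >>h.py <<'E'
def sub(im):  # subpixel near/far edge rows (half-level of red) for columns 268..276
    out=[]
    for c in (268,270,272,274):
        g=im[110:228,c].astype(float); g=g[:,0]-g[:,1]; h=g.max()/2; w=np.where(g>h)[0]; a,b=w[0],w[-1]
        out.append((round(110+a-(g[a]-h)/(g[a]-g[a-1]),2),round(110+b+(g[b]-h)/(g[b]-g[b+1]),2)))
    return out
E
python3 - <<'E'
from h import *
a=snap('top','t7.png'); b=snap('side','s7.png'); s=read_state(); print(s['ee_pos'],s['wrist_force'],s['time_s']); print(edges(a))
for n in('t4','t5','t6','t7'): print(n,sub(cv2.imread(f'pics/{n}.png')[:,:,::-1]))
for n in('s4','s7'):pass
u=cv2.resize(a[190:245,240:300],None,fx=6.6,fy=6.6); v=cv2.resize(b[165:220,260:320],None,fx=6.6,fy=6.6)
cv2.imwrite('pics/c7.png',np.hstack([u,v])[:,:,::-1])
E
```

```text
[0.4777691  0.19889035 0.01105909] [6.3264794  0.25259954 9.83454053] 9.2
{'yaw': np.float64(-1.43), 'near': array([0.3807, 0.1469, 0.011 ]), 'far': array([0.5919, 0.1474, 0.011 ]), 'right_y': np.float64(0.1239)}Traceback (most recent call last):
  File "<stdin>", line 3, in <module>
  File "h.py", line 37, in sub
    out.append((round(110+a-(g[a]-h)/(g[a]-g[a-1]),2),round(110+b+(g[b]-h)/(g[b]-g[b+1]),2)))
                                                                                 ~^^^^^
IndexError: index 118 is out of bounds for axis 0 with size 118
```

```bash
sed -i 's/110:228,c/110:240,c/' h.py; python3 - <<'E'
from h import *
a,b=[cv2.imread(f'pics/{n}.png') for n in('t7','s7')]
u=cv2.resize(a[190:245,240:300],None,fx=6.6,fy=6.6); v=cv2.resize(b[165:220,260:320],None,fx=6.6,fy=6.6)
cv2.imwrite('pics/c7.png',np.hstack([u,v]))
for n in('t4','t5','t6','t7'): print(n,sub(cv2.imread(f'pics/{n}.png')[:,:,::-1]))
E
```

```text
t4 [(np.float64(166.0), np.float64(229.5)), (np.float64(166.01), np.float64(229.47)), (np.float64(166.03), np.float64(229.47)), (np.float64(165.98), np.float64(229.43))]
t5 [(np.float64(168.17), np.float64(231.71)), (np.float64(168.16), np.float64(231.7)), (np.float64(168.15), np.float64(231.7)), (np.float64(168.14), np.float64(231.67))]
t6 [(np.float64(168.15), np.float64(231.7)), (np.float64(168.13), np.float64(231.7)), (np.float64(168.16), np.float64(231.69)), (np.float64(168.13), np.float64(231.66))]
t7 [(np.float64(168.17), np.float64(231.71)), (np.float64(168.15), np.float64(231.7)), (np.float64(168.17), np.float64(231.69)), (np.float64(168.13), np.float64(231.65))]
```

View pics/c7.png

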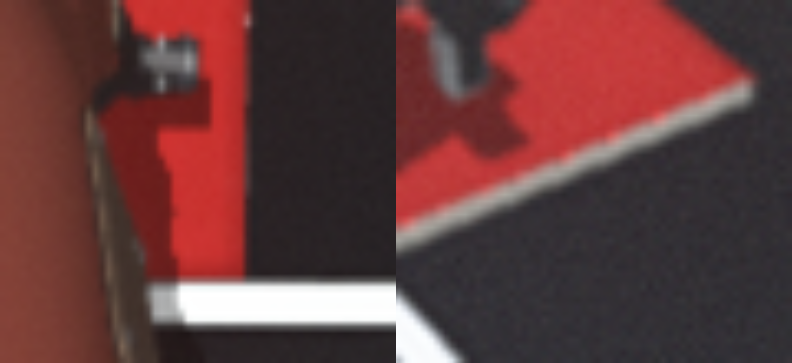

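The book is stopped against the rail: its edge stays within 0.05 px while the fingers slid on about 6.5 mm. I let go straight up and move clear so the camera can see it.

Emit:
arm_command(
  moves=[
    [[0,-0.3,0],[0,0,0],-1],
    [[0,-1,0],[0,0,0],-1],
    [[0,-4,0],[0,0,0],-1],
    [[0,-5,0],[0,0,0],-1],
    [[0,-5,0],[0,0,0],-1],
    [[2,-4,2],[0,0,0],-1],
    [[5,0,3],[0,0,0],-1],
    [[5,0,3],[0,0,0],-1],
    [[5,0,3],[0,0,0],-1],
    [[5,0,3],[0,0,0],-1],
  ],
)

```text
time_s: 10.45
ee_pos: [0.3406, 0.4246, 0.2028]
orientation: [[0.037, -0.0, -0.999], [0.999, -0.0, 0.037], [-0.0, -1.0, 0.0]]
wrist_force: [1.1, 0.2, 0.2]
gripper_width: -0.0
```

Emit:
arm_command(
  moves=[
    [[5,0,3],[0,0,0],-1],
    [[4,0,3],[0,0,0],-1],
    [[4,0,3],[0,0,0],-1],
    [[0,0,0],[0,0,0],-1],
    [[0,0,0],[0,0,0],-1],
  ],
)

```text
time_s: 11.08
ee_pos: [0.2568, 0.5561, 0.2023]
orientation: [[0.037, -0.0, -0.999], [0.999, -0.001, 0.037], [-0.001, -1.0, 0.0]]
wrist_force: [0.7, -0.6, -0.2]
gripper_width: 0.0001
```

```bash
python3 - <<'E'
from h import *
a=snap('top','t8.png'); b=snap('side','s8.png'); s=read_state(); print(s['ee_pos'],s['wrist_force'],s['time_s']); print(edges(a),sub(a),book(a))
o=cv2.imread('pics/t0.png')[:,:,::-1]
for n,(x,y) in dict(timer=(203,198),tape=(316,151),tip=(382,150),petri=(433,193)).items():
    print(n,np.abs(a[y-18:y+18,x-18:x+18].astype(int)-o[y-18:y+18,x-18:x+18]).mean().round(1))
u=cv2.resize(a[140:250,190:290],None,fx=4,fy=4); v=cv2.resize(b[120:230,200:300],None,fx=4,fy=4)
cv2.imwrite('pics/c8.png',np.hstack([u,v])[:,:,::-1])
E
```

```text
[0.25760468 0.55569326 0.20243902] [ 0.13404871 -0.99023036  0.24981033] 11.175
{'yaw': np.float64(-1.25), 'near': array([0.3807, 0.1469, 0.011 ]), 'far': array([0.5919, 0.1474, 0.011 ]), 'right_y': np.float64(0.124)} [(np.float64(168.18), np.float64(231.69)), (np.float64(168.16), np.float64(231.7)), (np.float64(168.13), np.float64(231.7)), (np.float64(168.14), np.float64(231.65))] (array([487.1, 199.1]), array([151.2, 208.3]), 89.35, array([[382.1, 124.7],
       [590.3, 122.3],
       [592.1, 273.5],
       [383.8, 275.8]], dtype=float32))
timer 1.2
tape 1.3
tip 0.5
petri 1.1
```

View pics/c8.png

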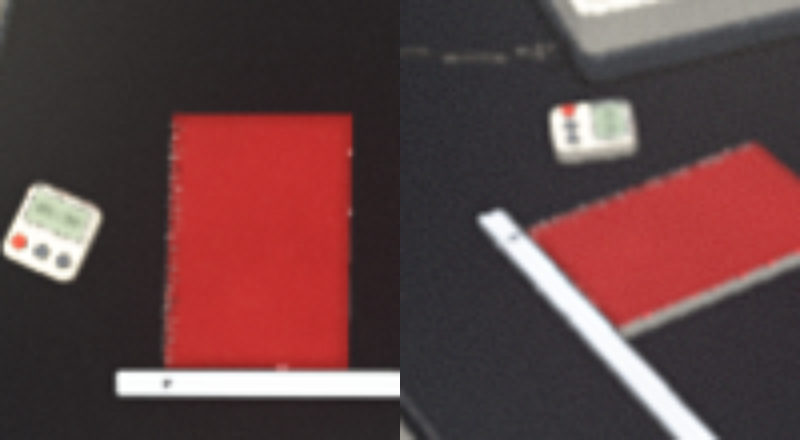

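The book lies flush along the rail at yaw about −0.7° against the rail's −0.8°, and nothing else has moved. I hand in.

```bash
python3 -c "from cell import hand_in; print(hand_in())"
```

```text
the job is handed in; nothing more can be done
None
```

The log book is now against the stop rail. I pressed closed fingers on the middle of its cover with about 10 N (16 N at first touch) and slid it about 140 mm straight toward the robot. I then lifted the fingers straight up, moved the arm clear and handed in at about 11.2 s.

- **Contact with the rail:** the near edge stayed within 0.05 px in the top view while the fingers slid on about 6.5 mm, so the book was stopped. It did not move when I let go.
- **Turning:** I turned the tool about 2° during the slide to line the book up with the rail. The book's yaw went from about +1.4° to about −1°, where the rail measures −0.8°. The two final yaw measurements disagreed slightly, at −0.65° and −1.25°.
- **Other objects:** the timer, tape, tip box and petri dish look unchanged from the first picture. No check failed.

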